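Set the crimp pull tester to its widest wire slot

TASK

Set the crimp pull tester up for the thickest cable: with a fingertip, gently push the thumb tab on the rim of its slotted wheel so that the wheel clicks round until the widest wire slot faces the wire clamp, seated in its click. Push only: do not pick up or disturb the solder reel, the jar, the pliers or the cable lug, and leave the wheel standing still.

Things in the scene. Friction and masses are not known exactly. Their poses are not given: they have to be found in the camera images.
- tester: Bench crimp pull tester, fixed to the bench: grey base 130 mm wide (its x), 470 mm long (its y, from -185 to +285 mm), deck 55 mm high. Origin: on the bench right under the wheel's upright axis; y points from the wheel to the wire clamp (the direction of pull), z up. Black gauge at y -110 to -182 mm, top 120 mm high; hand lever with a ball knob at x 90, y 213 mm, top 173 mm high.
- wire_clamp (a point): Middle of the wire clamp, at the top of its jaws: two dark round jaws side by side on an aluminium carriage, 172 mm from the wheel's axis along the tester's +y, 106 mm above the bench. Between it and the wheel a small index post with a white line stands at y = 74 mm, its top 78 mm high.
- wheel_axis (a point): Point on the wheel's upright axis, level with the top of its rim, 104 mm above the bench; axes as the tester's. The wheel is a steel cup 116 mm in outside diameter with a rim wall 12 mm thick, inner floor 80 mm and hub top 103 mm above the bench. Eight places 45 deg apart on the rim: seven wire slots and the thumb tab.
- slot_wheel (a joint): Angle of the slotted wheel, rad, counter-clockwise positive from above, no stops. 0 or any whole turn: the widest slot faces the clamp. It clicks every pi/4 (45 deg), 0 among them; a sprung roller pulls it on into the next click once it is some 5 deg past half-way (22.5 deg), and back before half-way. Leaving a click takes about 4 N at the tab, less nearer half-way.
- wide_slot (a point): Middle of the widest slot, 52 mm from the axis, level with the rim top. It is next to the thumb tab, 45 deg clockwise of it seen from above. Counter-clockwise from the tab the slots are 4, 6, 8, 10, 12, 14 and 18 mm wide; each has a round black size mark on the cup's floor inside it, larger for wider slots.
- thumb_tab: Thumb tab of dark steel standing on the rim, part of the wheel: upright plate 14 mm long radially, 7 mm thick round the wheel, 28 mm high, rounded top, on a foot 16 mm long round the wheel and 3 mm high. Origin: centre of its foot on the rim top, 52 mm from the axis, 104 mm above the bench; x outwards, y counter-clockwise round the wheel, z up. Push it along +y or -y.
- solder_reel: Loose solder reel standing on end, 60 mm diameter, 46 mm high; origin at the centre of its underside.
- jar: Loose jar with a lid, 60 mm diameter, 85 mm high; origin at the centre of its underside.
- pliers: Loose pliers lying flat, about 150 mm long (their y), 56 mm wide, 16 mm high; origin under their middle.
- cable_lug: Loose copper cable lug, 53 mm long (its y), 18 mm wide, 13 mm high, lying on the tester's deck beside the rails, its top 68 mm above the bench; origin under its middle.

How it is judged:
By the outcome, as a careful person would: the job done as asked, in the order asked, and still so for the second after the job is handed in, with the robot touching nothing.
It also fails if it takes over 64 s, if anything falls off the work surface, if the arm or the gripper's body presses on something with over 40 N, if the wrist force passes 120 N, or if a joint passes its speed limit or range.

ROBOT

A 6-joint arm with a two-finger parallel gripper is mounted at the origin on the work surface. World frame = base frame: x ahead of the robot, y to its left, z up, the work surface at z = 0. Lengths are in mm, angles in rad, forces in N, time in s.
With the tool pointing down it reaches from about 400 to 925 mm from the base axis. Payload 12.5 kg.
Tool frame: the origin (TCP) lies on the centre line of the jaws, within the pads' length; the fingertips stand 8 mm ahead of it and the grasp point (between the pads) lies 11 mm behind it; z points along the fingers, x is the direction in which the jaws open and shut, and the axes are right-handed (so a half turn about z gives the same grasp; the last joint's range is limited). The gripper opens to 95 mm and grips with 3 to 60 N. Pads are 20 mm wide; open, the fingers measure 119 mm over their backs; the gripper's body (75 mm by 180 mm) begins 59 mm behind the grasp point.
Start: joints at [1.127, 0.491, 1.559, -0, 1.092, -0.106], TCP at [207.116, 589.702, 222.661] pointing down, gripper open.
Joint ranges: [-3.1, 3.1], [-0.84, 2.19], [0.05, 2.79], [-1.13, 4.28], [0.06, 2.93], [-2.69, 2.69]. Speed limits (rad/s): [2.22, 2.22, 2.79, 3.14, 3.14, 3.14].

INTERFACE

Orientations are given as [roll, pitch, yaw] about the fixed x, y, z axes, in that order (R = Rz(yaw) Ry(pitch) Rx(roll)).
In Python, from cell import env gives the robot as it stands. The module is installed in compiled form; this text tells all that it offers.
- The arm moves only by the tool send_rows, never from a script. Its argument "moves" is a list that holds one entry, the list of rows, each a list of 6 numbers: the shift along the tool's x, y, z as a fraction of full scale, then the turn, a rotation vector about the tool's x, y, z as a fraction of full scale. A call has 1 to 12 rows; each row is the pose to reach, as a shift and turn from the pose commanded when the call began, along the tool's axes at that moment; what a row does not reach only later rows make up. Full scale, the value 1, is 0.3 m for a shift and 90 degrees for a turn. A row lasts 1/12 s, in which the tool goes at most 41.7 mm and 7.16 degrees, less where a joint would pass 70% of its speed; a pose out of reach is approached as far as the arm can. A call with a number of a shift or a turn outside -1 to 1 is refused whole. A call with a gripper value outside its range is refused whole. "grip" is the gripper's target within -1 to 1 (shut at 1, half-way at 0, fully open at -1), set as the call begins (left out, the last holds). The fingers move at their own pace and stop on an object; the grip force is fixed at half the most. Time passes only in rows, so rows that repeat a pose let the fingers close. It gives the time, the measured TCP pose, the force and the opening at its end, in the units of the state.
- env.state(): the state, without advancing time (a new reading comes with each control period).
- env.read_camera(name): name is "side" or "top" or "wrist"; returns a dict with "image" (384x512x3 uint8, red, green, blue), "mtx" (3x3 intrinsics, pixels), "distortion" ([k1, k2, p1, p2, k3] as OpenCV has them; the pictures are not rectified), "T" (4x4, takes a point from camera to world coordinates); the wrist camera has in their place "mount" (4x4, takes a point from camera to tool coordinates, whose origin is the TCP and whose axes are the tool frame's). Camera axes: x right, y up, looking along -z (the intrinsics and any distortion apply to the point x, -y, -z); pixel columns grow to the right and rows downward; lengths in mm; the calibration is good to about 2 mm. A picture is of the moment at which its call begins: read the wrist's pose just before it. There is no depth.
- env.job_done(): hands the job in, once; it reports no verdict.
Trained networks look in the newest picture that a camera, given by its name, has taken for a name from the list of things; names that differ only in an ending like _2 or _b are one class to them, and where a whole thing is asked for, a point or a joint stands for the part that bears it (a point fixed in the world has none). Each returns a list of dicts, best first, with "confidence" (0 to 1); they miss things now and then, are a little off and sometimes report something else, mostly with a low value. They report only what shows in the picture. A call takes as long as a camera call.
- env.look_for(camera, thing): "xy" ([column, row] in pixels, amid what is visible of it).
- env.outline_of(camera, thing): "region" (384x512 bool, what is visible of it) and "xy" ([column, row] in pixels, amid what is visible of it).
The state is a dict: "t": time; "joints": joint angles; "qvel": joint speeds; "tau": joint torques, N m; "eef_pos": TCP position; "tcp_rot": TCP orientation; "ft_force": force on the tool from outside, world axes, zero at the start; "moment": the same for the moment, N m; "opening": opening from 0.0 (shut) to 1.0 (fully open).
Only numpy, scipy, OpenCV 4.12 (cv2) and the standard library are available. Lean on these libraries where they do the work, as an engineer would, in place of code of your own. Each camera call takes 0.05 s, during which the arm holds its last target. There are 200 camera calls.

## Working session

There is one attempt and no reset: what is moved stays moved. The work goes in short steps, Python scripts to look and compute and a tool call to move; the robot and the scene stay as the last step left them, time stands still between calls to the robot, and variables do not carry over. Pictures are saved under pics/ and viewed, about 8 in all and at most 12, crops included, and the job is handed in when it is done.

Besides the shell and the picture viewer there is one more tool, called by a JSON object that holds its "fn" and its "kwargs", one argument or row to a line. send_rows: Moves the arm, as the interface text tells. Its arguments: {"type":"object","properties":{"moves":{"type":"array","items":{"type":"array","items":{"type":"array","items":{"type":"number"}}}},"grip":{"type":"number"}},"required":["moves"]}

```bash
mkdir -p pics
cat > h.py <<'E'
import numpy as np, cv2
from cell import env
from scipy.spatial.transform import Rotation as R
def cam(n):
    s=env.state(); c=env.read_camera(n)
    if 'T' in c: T=np.array(c['T'])
    else:
        B=np.eye(4);B[:3,:3]=R.from_euler('xyz',s['tcp_rot']).as_matrix();B[:3,3]=s['eef_pos'];T=B@np.array(c['mount'])
    return c['image'],np.array(c['mtx']),np.array(c['distortion']),T
def ray(px,K,D,T,z):
    u=cv2.undistortPoints(np.array([[px]],float),K,D)[0,0]
    d=T[:3,:3]@np.array([u[0],-u[1],-1]);o=T[:3,3]
    return o+d*(z-o[2])/d[2]
def proj(P,K,D,T):
    p=(np.atleast_2d(P)-T[:3,3])@T[:3,:3]; p=p*[1,-1,-1]
    return cv2.projectPoints(p,np.zeros(3),np.zeros(3),K,D)[0][:,0]
def save(n,im): cv2.imwrite('pics/'+n+'.png',im[:,:,::-1])
E
python3 - <<'E'
from h import *
s=env.state();print(s['t'],s['tcp_rot'],s['ft_force'])
Z=dict(tester=55,wire_clamp=106,slot_wheel=104,wide_slot=104,thumb_tab=118,wheel_axis=104,solder_reel=46,jar=85,pliers=16,cable_lug=68)
ims=[]
for n in ['top','side']:
    im,K,D,T=cam(n);ims.append(im)
    for t,z in Z.items():
        for r in env.look_for(n,t)[:2]: print(n,t,np.round(r['xy']),round(r['confidence'],2),np.round(ray(r['xy'],K,D,T,z)))
save('top',cv2.resize(ims[0],(800,600)));save('side',cv2.resize(ims[1],(800,600)))
E
```

```text
0.0 [-3.14147268e+00  1.17126600e-03  1.23302649e+00] [ 0.35272167 -0.27449083 -0.18285316]
top tester [225. 214.] 0.89 [527.  43.  55.]
top wire_clamp [223. 217.] 0.72 [514.  43. 106.]
top wide_slot [252. 219.] 0.91 [509.  -7. 104.]
top thumb_tab [232. 193.] 0.44 [554.  25. 118.]
top wheel_axis [222. 219.] 0.58 [512.  45. 104.]
top jar [301. 298.] 0.72 [371. -83.  85.]
top pliers [246. 146.] 0.8 [673.  -2.  16.]
top cable_lug [230. 192.] 0.66 [565.  31.  68.]
top cable_lug [195. 245.] 0.48 [472.  99.  68.]
side tester [277. 242.] 0.7 [522. 104.  55.]
side wire_clamp [275. 241.] 0.73 [526. 137. 106.]
side wide_slot [282. 196.] 0.81 [520.  19. 104.]
side thumb_tab [263. 193.] 0.47 [558.  28. 118.]
side wheel_axis [277. 242.] 0.87 [523. 136. 104.]
side solder_reel [328. 281.] 0.92 [417. 182.  46.]
side jar [346. 184.] 0.88 [381. -40.  85.]
side pliers [209. 213.] 0.88 [683.  11.  16.]
side cable_lug [299. 238.] 0.6 [479. 100.  68.]
```

View pics/top.png

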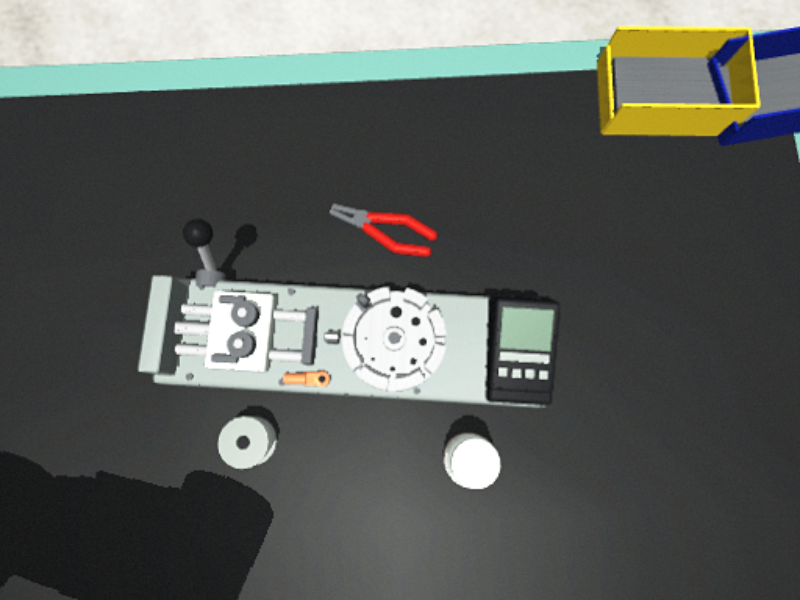

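View pics/side.png

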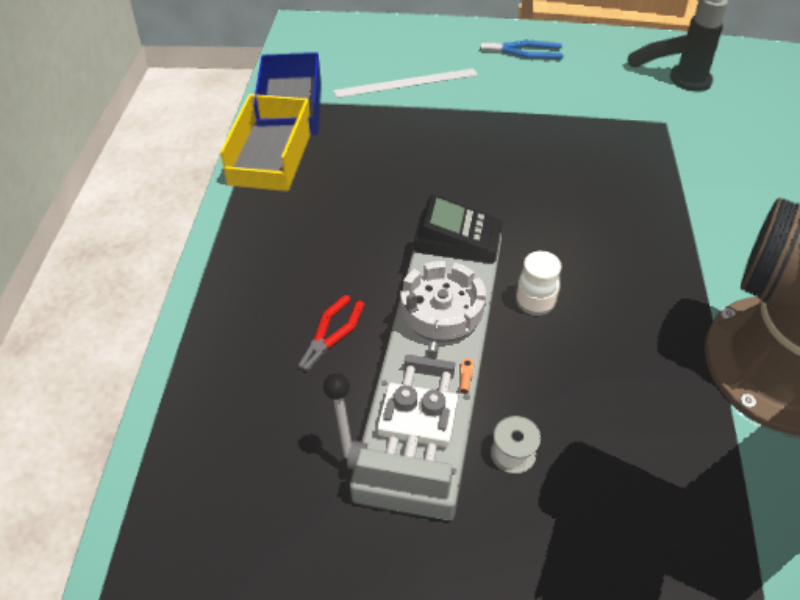

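The top view shows the tab at px (364,300) and the hub at (394,338). The largest mark is at (396,311), the clamp jaws at (242,314) and (241,345). So the tab is about 45° clockwise of the clamp and the wide slot about 90°, which means the wheel needs +90° CCW (two clicks).

Run:
```python
from h import *
im,K,D,T=cam('top')
f=lambda x,y,z: ray([x*.64,y*.64],K,D,T,z)[:2]
a=f(394,338,103);c=f(242,330,106);t=f(364,300,130)
print(a,c,t,np.linalg.norm(c-a),np.linalg.norm(t-a))
ang=lambda v:np.degrees(np.arctan2(v[1],v[0]))
print(ang(c-a),ang(t-a),ang(f(396,311,80)-a))
c_=env.read_camera('wrist');print(np.round(c_['mount'],2),c_['mtx'])
```

```text
[513.39789428  -7.52055044] [530.87351414 161.37204348] [552.95104738  22.76441237] 169.79430370404037 49.81597025046874
84.09252561045035 37.44047104801753 -6.294195833250696
[[   1.     -0.     -0.     -1.57]
 [  -0.     -0.96   -0.29  -80.75]
 [  -0.      0.29   -0.96 -162.5 ]
 [   0.      0.      0.      1.  ]] [[340.95211095   0.         254.72016466]
 [  0.         340.95211095 194.27101541]
 [  0.           0.           1.        ]]
```

{"fn": "send_rows", "kwargs": {
  "moves": [
    [[-0.04, 0.05, 0, 0, 0, 0], [-0.1, 0.13, 0, 0, 0, 0], [-0.17, 0.21, 0, 0, 0, 0], [-0.24, 0.3, 0, 0, 0, 0], [-0.31, 0.39, 0, 0, 0, 0], [-0.38, 0.48, 0, 0, 0, 0], [-0.45, 0.57, 0, 0, 0, 0], [-0.52, 0.65, 0, 0, 0, 0], [-0.59, 0.74, 0, 0, 0, 0], [-0.65, 0.82, 0, 0, 0, 0], [-0.7, 0.87, 0, 0, 0, 0], [-0.72, 0.893, 0, 0, 0, 0]]
  ],
  "grip": 1
}}

```text
t: 2.2
eef_pos: [389.3, 295.1, 222.8]
tcp_rot: [3.141, -0.0, 1.231]
ft_force: [-0.0, 0.1, 0.4]
opening: 0.216
```

{"fn": "send_rows", "kwargs": {
  "moves": [
    [[-0.04, 0.05, 0, 0, 0, 0.03], [-0.1, 0.13, 0, 0, 0, 0.08], [-0.17, 0.21, 0, 0, 0, 0.12], [-0.24, 0.3, 0, 0, 0, 0.16], [-0.31, 0.39, 0, 0, 0, 0.2], [-0.38, 0.48, 0, 0, 0, 0.24], [-0.45, 0.57, 0, 0, 0, 0.28], [-0.52, 0.65, 0, 0, 0, 0.32], [-0.59, 0.74, 0, 0, 0, 0.35], [-0.65, 0.82, 0, 0, 0, 0.35], [-0.7, 0.87, 0, 0, 0, 0.35], [-0.72, 0.893, 0, 0, 0, 0.35]]
  ]
}}

```text
t: 3.2
eef_pos: [570.6, 2.8, 222.3]
tcp_rot: [3.141, -0.0, 0.682]
ft_force: [-1.0, -0.1, 0.5]
opening: 0.004
```

Run:
```python
from h import *
im,K,D,T=cam('wrist');s=env.state();print(s['t'],s['eef_pos'],np.degrees(s['tcp_rot']),s['opening'],s['ft_force'],s['joints'])
a=np.array([513.4,-7.5]);ph=np.radians(84.1)
P=[[*a,103]]+[[a[0]+52*np.cos(ph+k*np.pi/4),a[1]+52*np.sin(ph+k*np.pi/4),104] for k in range(8)]
im=im.copy()
for p in proj(np.array(P),K,D,T):cv2.circle(im,tuple(int(v) for v in p),2,(255,0,0),-1)
save('w1',cv2.resize(im,(800,600)))
for t in ['thumb_tab','wide_slot','slot_wheel']:
  for r in env.look_for('wrist',t)[:2]:print(t,r['xy'],r['confidence'])
```

```text
3.25 [570.63691885   2.76491861 222.32279586] [ 1.79987916e+02 -2.94099184e-03  3.90428045e+01] 0.00451088490947185 [-0.97573223 -0.83410785 -0.32981086] [-1.10844663e-01  4.13946148e-01  1.69525700e+00 -1.29963208e-04
  1.03220330e+00 -7.92203494e-01]
thumb_tab [258.9, 162.5] 0.83
wide_slot [199.4, 155.7] 0.84
slot_wheel [200.3, 152.2] 0.84
```

View pics/w1.png

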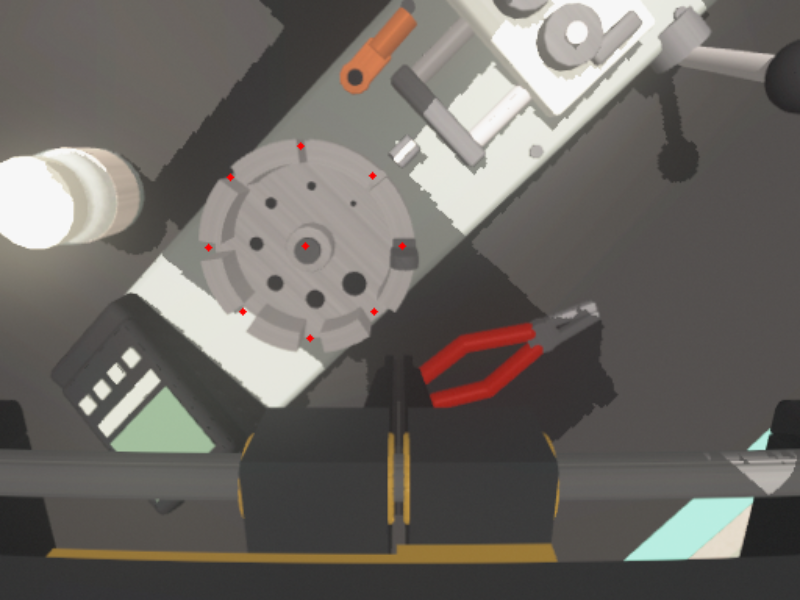

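The wrist view confirms the estimate: the hub is about 2 mm from the prediction, the tab is at (403,250), and the largest mark at (353,283) belongs to the wide slot. The fingers are behind the tab on its clockwise side, so I'll descend.

{"fn": "send_rows", "kwargs": {
  "moves": [
    [[0, 0, 0.03, 0, 0, 0], [0, 0, 0.07, 0, 0, 0], [0, 0, 0.11, 0, 0, 0], [0, 0, 0.15, 0, 0, 0], [0, 0, 0.19, 0, 0, 0], [0, 0, 0.23, 0, 0, 0], [0, 0, 0.265, 0, 0, 0], [0, 0, 0.29, 0, 0, 0], [0, 0, 0.31, 0, 0, 0], [0, 0, 0.325, 0, 0, 0], [0, 0, 0.335, 0, 0, 0], [0, 0, 0.337, 0, 0, 0]]
  ]
}}

```text
t: 4.4
eef_pos: [569.4, 4.6, 121.2]
tcp_rot: [-3.141, 0.0, 0.683]
ft_force: [-1.0, 0.9, 0.1]
opening: 0.006
```

{"fn": "send_rows", "kwargs": {
  "moves": [
    [[0, -0.006, 0, 0, 0, 0], [0, -0.015, 0, 0, 0, 0], [0, -0.024, 0, 0, 0, 0], [0, -0.032, 0, 0, 0, 0], [0, -0.036, 0, 0, 0, 0], [0, -0.036, 0, 0, 0, 0]]
  ]
}}

```text
t: 4.9
eef_pos: [562.9, 12.9, 121.9]
tcp_rot: [3.141, -0.001, 0.684]
ft_force: [2.2, -2.0, 1.0]
opening: 0.005
```

```bash
cat > arc.py <<'E'
from h import *
import sys
s=env.state();a=np.array([514.5,-7.6]);y=s['tcp_rot'][2]
M=R.from_euler('xyz',s['tcp_rot']).as_matrix()
p=np.array(s['eef_pos'])
print(s['t'],p,np.degrees(y),s['ft_force'])
for d in np.linspace(0,float(sys.argv[1]),13)[1:]:
    th=np.radians(d);c,q=np.cos(th),np.sin(th)
    v=np.array([[c,-q],[q,c]])@(p[:2]-a)+a-p[:2]
    t=M.T@np.array([*v,0])
    print([round(t[0]/300,4),round(t[1]/300,4),0,0,0,round(-d/90,4)],end=', ')
E
python3 arc.py 36
python3 - <<'E'
from h import *
im,*_=cam('wrist');save('w2',im)
E
```

```text
4.9 [562.87865943  12.93986883 121.8529371 ] 39.162117310987036 [ 2.17627978 -2.02568568  1.02018465]
[np.float64(0.0023), np.float64(-0.0089), 0, 0, 0, np.float64(-0.0333)], [np.float64(0.0042), np.float64(-0.0179), 0, 0, 0, np.float64(-0.0667)], [np.float64(0.0056), np.float64(-0.0269), 0, 0, 0, np.float64(-0.1)], [np.float64(0.0065), np.float64(-0.0361), 0, 0, 0, np.float64(-0.1333)], [np.float64(0.0069), np.float64(-0.0452), 0, 0, 0, np.float64(-0.1667)], [np.float64(0.0068), np.float64(-0.0544), 0, 0, 0, np.float64(-0.2)], [np.float64(0.0063), np.float64(-0.0635), 0, 0, 0, np.float64(-0.2333)], [np.float64(0.0053), np.float64(-0.0727), 0, 0, 0, np.float64(-0.2667)], [np.float64(0.0038), np.float64(-0.0817), 0, 0, 0, np.float64(-0.3)], [np.float64(0.0018), np.float64(-0.0907), 0, 0, 0, np.float64(-0.3333)], [np.float64(-0.0006), np.float64(-0.0995), 0, 0, 0, np.float64(-0.3667)], [np.float64(-0.0035), np.float64(-0.1082), 0, 0, 0, np.float64(-0.4)],
```

View pics/w2.png

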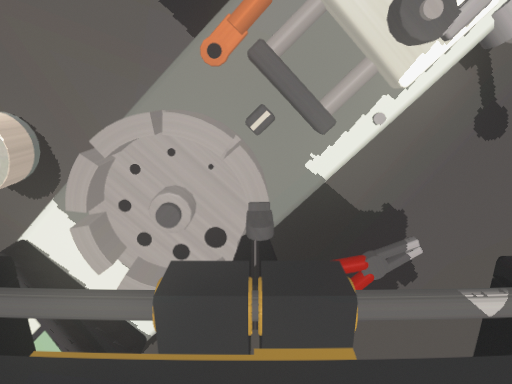

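The fingers now touch the tab (about 3 N) and are lined up behind it at px (258,225). Starting the arc.

{"fn": "send_rows", "kwargs": {
  "moves": [
    [[0.0023, -0.009, 0, 0, 0, -0.033], [0.0042, -0.018, 0, 0, 0, -0.067], [0.0056, -0.027, 0, 0, 0, -0.1], [0.0065, -0.036, 0, 0, 0, -0.133], [0.007, -0.045, 0, 0, 0, -0.167], [0.007, -0.0545, 0, 0, 0, -0.2], [0.0063, -0.0635, 0, 0, 0, -0.233], [0.0053, -0.0725, 0, 0, 0, -0.267], [0.0038, -0.0817, 0, 0, 0, -0.3], [0.0018, -0.0907, 0, 0, 0, -0.333], [-0.0006, -0.0995, 0, 0, 0, -0.367], [-0.0035, -0.108, 0, 0, 0, -0.4]]
  ]
}}

```text
t: 5.95
eef_pos: [541.0, 37.6, 121.5]
tcp_rot: [-3.141, -0.0, 1.314]
ft_force: [1.0, -0.4, -0.5]
opening: 0.002
```

```bash
sed -i 's/round(\(t\[.\]\/300\),4)/float(round(\1,4))/g; s/round(-d\/90,4)/float(round(-d\/90,3))/' arc.py; python3 arc.py 36
python3 - <<'E'
from h import *
for n in ['wrist','top']:
    im,K,D,T=cam(n);save('v3'+n,im)
    for r in env.look_for(n,'thumb_tab')[:2]:
        p=ray(r['xy'],K,D,T,118)[:2]-[514.5,-7.6];print(n,r,np.hypot(*p),np.degrees(np.arctan2(p[1],p[0])))
E
```

```text
5.95 [541.04235118  37.64503212 121.4784818 ] 75.29038115973214 [ 1.03462539 -0.37186315 -0.53830847]
[0.0022, -0.0089, 0, 0, 0, -0.033], [0.004, -0.0179, 0, 0, 0, -0.067], [0.0053, -0.0269, 0, 0, 0, -0.1], [0.0062, -0.036, 0, 0, 0, -0.133], [0.0065, -0.0452, 0, 0, 0, -0.167], [0.0064, -0.0543, 0, 0, 0, -0.2], [0.0058, -0.0635, 0, 0, 0, -0.233], [0.0047, -0.0726, 0, 0, 0, -0.267], [0.0031, -0.0816, 0, 0, 0, -0.3], [0.0011, -0.0905, 0, 0, 0, -0.333], [-0.0014, -0.0993, 0, 0, 0, -0.367], [-0.0044, -0.108, 0, 0, 0, -0.4], wrist {'xy': [256.6, 211.9], 'confidence': 0.75} 50.591137897158205 84.17162074979248
```

View pics/v3wrist.png

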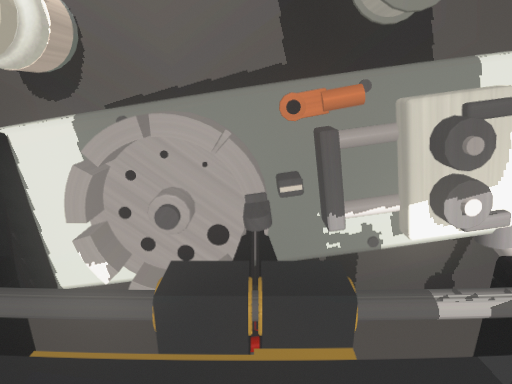

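First click reached: the tab is at 84.2°, facing the clamp. Continuing along the second arc.

{"fn": "send_rows", "kwargs": {
  "moves": [
    [[0.0022, -0.009, 0, 0, 0, -0.033], [0.004, -0.018, 0, 0, 0, -0.067], [0.0053, -0.027, 0, 0, 0, -0.1], [0.0062, -0.036, 0, 0, 0, -0.133], [0.0065, -0.045, 0, 0, 0, -0.167], [0.0064, -0.0543, 0, 0, 0, -0.2], [0.0058, -0.0635, 0, 0, 0, -0.233], [0.0047, -0.0726, 0, 0, 0, -0.267], [0.0031, -0.0816, 0, 0, 0, -0.3], [0.0011, -0.0905, 0, 0, 0, -0.333], [-0.0014, -0.099, 0, 0, 0, -0.367], [-0.0044, -0.108, 0, 0, 0, -0.4]]
  ]
}}

```text
t: 7.15
eef_pos: [509.8, 44.4, 121.5]
tcp_rot: [3.141, -0.0, 1.941]
ft_force: [-0.5, -0.0, -0.1]
opening: 0.004
```

```bash
python3 arc.py 9
python3 - <<'E'
from h import *
for n in ['wrist']:
    im,K,D,T=cam(n);save('v4'+n,im)
    for r in env.look_for(n,'thumb_tab')[:2]:
        p=ray(r['xy'],K,D,T,118)[:2]-[514.5,-7.6];print(n,r,np.hypot(*p),np.degrees(np.arctan2(p[1],p[0])))
E
```

```text
7.15 [509.81406562  44.36699287 121.53292322] 111.18724917374782 [-5.35844663e-01 -2.46642076e-04 -6.01786866e-02]
[0.0006, -0.0022, 0, 0, 0, -0.008], [0.0012, -0.0044, 0, 0, 0, -0.017], [0.0018, -0.0066, 0, 0, 0, -0.025], [0.0023, -0.0088, 0, 0, 0, -0.033], [0.0028, -0.011, 0, 0, 0, -0.042], [0.0033, -0.0133, 0, 0, 0, -0.05], [0.0037, -0.0155, 0, 0, 0, -0.058], [0.0041, -0.0177, 0, 0, 0, -0.067], [0.0045, -0.02, 0, 0, 0, -0.075], [0.0048, -0.0222, 0, 0, 0, -0.083], [0.0052, -0.0245, 0, 0, 0, -0.092], [0.0055, -0.0267, 0, 0, 0, -0.1], wrist {'xy': [259.3, 219.5], 'confidence': 0.95} 51.65246480120607 115.8755893196305
wrist {'xy': [160.4, 195.8], 'confidence': 0.39} 17.083476417397627 -161.8924212253156
```

{"fn": "send_rows", "kwargs": {
  "moves": [
    [[0.0006, -0.0022, 0, 0, 0, -0.008], [0.0012, -0.0044, 0, 0, 0, -0.017], [0.0018, -0.0066, 0, 0, 0, -0.025], [0.0023, -0.0088, 0, 0, 0, -0.033], [0.0028, -0.011, 0, 0, 0, -0.042], [0.0033, -0.0133, 0, 0, 0, -0.05], [0.0037, -0.0155, 0, 0, 0, -0.058], [0.0041, -0.0177, 0, 0, 0, -0.067], [0.0041, -0.0177, 0, 0, 0, -0.067], [0.0041, -0.0177, 0, 0, 0, -0.067], [0.0041, -0.0177, 0, 0, 0, -0.067], [0.0041, -0.0177, 0, 0, 0, -0.067]]
  ]
}}

```text
t: 8.25
eef_pos: [504.4, 43.6, 121.5]
tcp_rot: [3.142, -0.0, 2.045]
ft_force: [-1.2, -0.5, 0.2]
opening: 0.005
```

Run:
```python
from h import *
for n in ['wrist']:
    im,K,D,T=cam(n);save('v5'+n,im)
    for r in env.look_for(n,'thumb_tab')[:1]:
        p=ray(r['xy'],K,D,T,118)[:2]-[514.5,-7.6];print(n,r,np.hypot(*p),np.degrees(np.arctan2(p[1],p[0])))
```

```text
wrist {'xy': [256.4, 205.9], 'confidence': 0.9} 51.532325266121596 130.43907366901715
```

View pics/v5wrist.png

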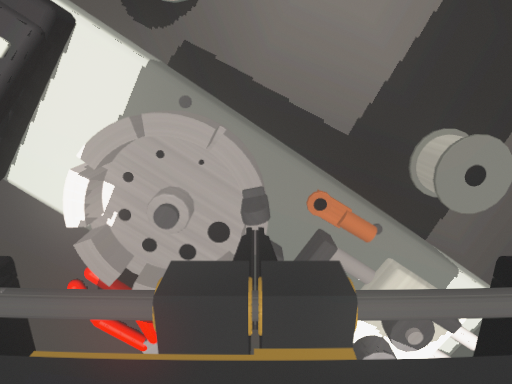

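The tab is at 130.4° against a target of 129.1°, with a gap to the finger, so it's in the click. Backing off, then lifting clear and sideways for an unobstructed top view.

{"fn": "send_rows", "kwargs": {
  "moves": [
    [[0, 0.01, 0, 0, 0, 0], [0, 0.02, -0.005, 0, 0, 0], [0, 0.025, -0.04, 0, 0, 0], [0, 0.025, -0.08, 0, 0, 0], [0, 0.025, -0.13, 0, 0, 0], [0, 0.025, -0.18, 0, 0, 0], [0, 0.025, -0.24, 0, 0, 0], [0, 0.025, -0.3, 0, 0, 0], [0, 0.025, -0.35, 0, 0, 0], [0, 0.025, -0.38, 0, 0, 0], [0, 0.025, -0.4, 0, 0, 0], [0, 0.025, -0.4, 0, 0, 0]]
  ]
}}

```text
t: 9.35
eef_pos: [511.4, 47.2, 242.3]
tcp_rot: [3.14, 0.001, 2.045]
ft_force: [-0.3, 0.3, 0.2]
opening: 0.006
```

Run:
```python
from h import *
a=np.array([514.5,-7.6])
s=env.state();print(s['t'],s['eef_pos'],s['ft_force'])
out=[]
for n in ['wrist','side']:
    im,K,D,T=cam(n);im=im.copy()
    for r in env.look_for(n,'thumb_tab')[:2]:
        p=ray(r['xy'],K,D,T,118)[:2]-a;print(n,r,np.hypot(*p),np.degrees(np.arctan2(p[1],p[0])))
    if n=='wrist':
        ph=np.radians(84.1)
        for p in proj(np.array([[*a,103]]+[[*(a+r*np.array([np.cos(ph),np.sin(ph)])),z] for r,z in((36,80),(52,104),(74,78))]),K,D,T):cv2.circle(im,tuple(int(v) for v in p),2,(255,0,0),-1)
    out.append(im)
save('fw',cv2.resize(out[0],(800,600)));save('fs',cv2.resize(out[1],(800,600)))
```

```text
9.35 [511.36851403  47.154816   242.330495  ] [-0.30216903  0.32641177  0.24314846]
wrist {'xy': [255.4, 152.8], 'confidence': 0.78} 50.811881939062005 129.42254640764867
side {'xy': [298.2, 200.0], 'confidence': 0.59} 55.47364048192789 121.64600826749896
```

View pics/fw.png

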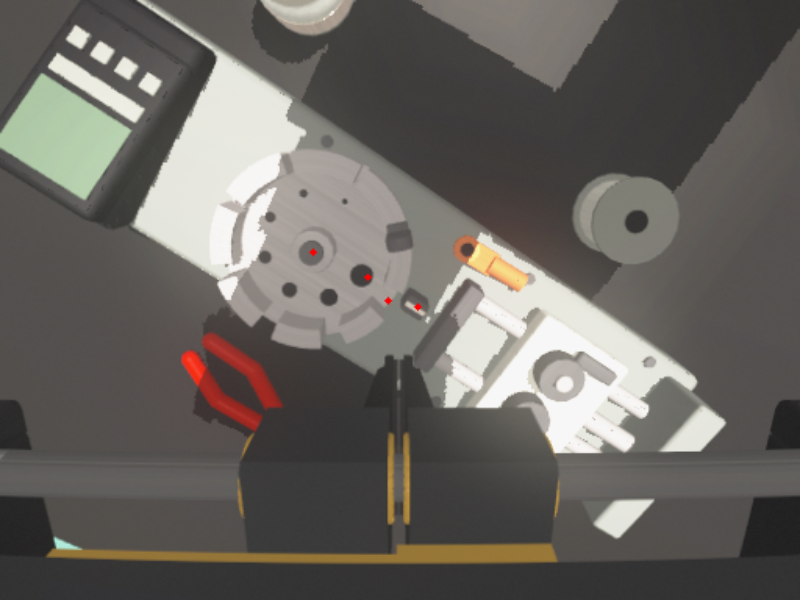

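View pics/fs.png

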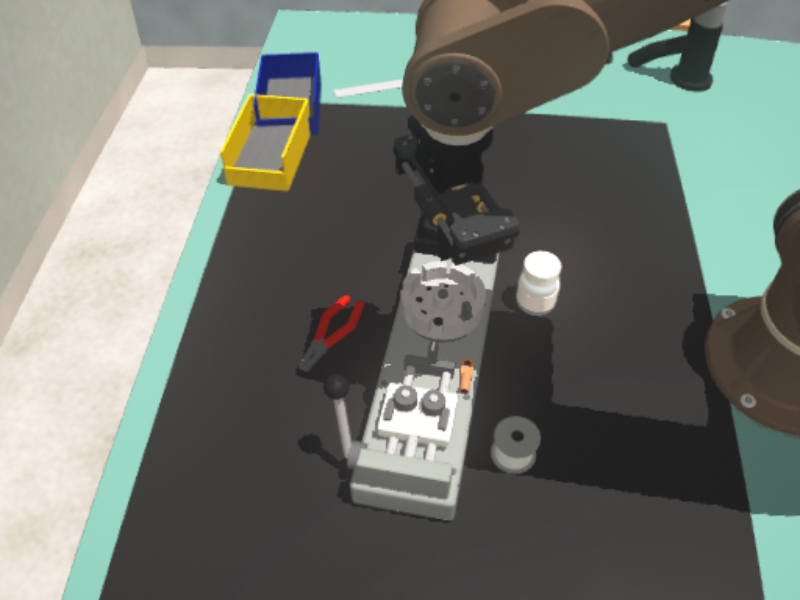

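The largest mark (361,275) and its slot now point at the index post. The tab is at 129.4° against 129.1°, and the loose items haven't moved. Handing in.

```bash
python3 -c "
from h import *
im,K,D,T=cam('wrist');p=ray(env.look_for('wrist','thumb_tab')[0]['xy'],K,D,T,118)[:2]-[514.5,-7.6];print(np.degrees(np.arctan2(p[1],p[0])))
print(env.job_done())"
```

```text
130.11688575846023
the job is handed in; nothing more can be done
None
```

The widest slot now faces the wire clamp. I pushed the thumb tab counter-clockwise with the closed fingertips through two clicks (90°), then backed off and lifted clear. I handed the job in at about 9.5 s of the 64 s allowed.

- **Wheel position:** in the final wrist pictures the tab sits at 129.4° and 130.1°, against an expected 129.1° for a seated wheel. The largest size mark points at the index post.
- **Wheel at rest:** those two readings, taken without moving the arm, differ by less than 1°, so the wheel looks still and in its click.
- **Forces and other items:** the wrist force at the end of each move never read above about 3 N. The reel, jar, pliers and cable lug look unmoved in the before and after pictures.
- **One check that disagreed:** the side camera gave about 122° for the tab, at a lower confidence (0.59) and from a distant, slanted view. I trusted the wrist pictures instead.

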